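# Close the spice box, then lift only its outer lid

### The arm

A 6-joint arm with a two-finger parallel gripper is mounted at the origin on the work surface. World frame = base frame: x ahead of the robot, y to its left, z up, the work surface at z = 0. Lengths are in m, angles in rad, forces in N, time in s.
With the tool pointing down it reaches from about 0.225 to 0.875 m from the base axis. Payload 3.4 kg.
Tool frame: the origin (TCP) lies on the centre line of the jaws, within the pads' length; the fingertips stand 22 mm ahead of it and the grasp point (between the pads) lies 3 mm ahead of it; z points along the fingers, y is the line along which they close (so a half turn about z gives the same grasp; the last joint's range is limited). The gripper opens to 85 mm and grips with 20 to 120 N. Pads are 22 mm wide; open, the fingers measure 114 mm over their backs; the gripper's body (76 mm by 85 mm) begins 54 mm behind the grasp point. The pads swing forward as they close: fully open they stand 13 mm farther back than shut.
Start: joints at [-1.35, 0.276, 1.505, -0, 1.361, -0.121], TCP at [0.193, -0.542, 0.22] pointing down, gripper open.
Joint ranges: [-2.89, 2.89], [-0.75, 2.08], [0.22, 2.7], [-1.18, 4.32], [0.11, 2.71], [-2.7, 2.7]. Speed limits (rad/s): [2.57, 2.57, 3.14, 3.14, 3.14, 3.14].

### API

Orientations are given as a unit quaternion [w, x, y, z].
In Python, from rig import readout, optics, ticket gives the robot as it stands. The module is installed in compiled form; this text tells all that it offers.
- The arm moves only by the shell command python3 -m handwheel 'ROWS' [OPENING] [FORCE]. ROWS is 1 to 5 rows, one to a line, with the numbers parted by commas; each row has 4 numbers: dx, dy, dz in m, then a turn about the tool's z in rad; each row shifts and turns the commanded pose from where the row before left it, along the tool's axes as they then stand; what a row does not reach is not made up. A row lasts 1/12 s, in which the tool goes at most 0.0417 m and 0.125 rad, less where a joint would pass 70% of its speed; a pose out of reach is approached as far as the arm can. OPENING is the finger opening in m, set as the command begins (- or left out keeps the last). The fingers move at their own pace and stop on an object; FORCE is the grip in N (left out, the last holds). Time passes only in rows, so rows that do not move let the fingers close. It prints the time, the measured TCP pose, the force, the opening and the grip force at its end. Input that does not fit is refused with a message, and nothing moves.
- readout.get_state(): the state, without advancing time (a new reading comes with each control period).
- optics.get_image(name): name is "side" or "top" or "wrist"; returns a dict with "img" (400x640x3 uint8, red, green, blue), "camera_matrix" (3x3 intrinsics, pixels), "T" (4x4, takes a point from camera to world coordinates); the wrist camera has in their place "hand_eye" (4x4, takes a point from camera to tool coordinates, whose origin is the TCP and whose axes are the flange's). Camera axes: x right, y down, z forward; pixel columns grow to the right and rows downward; lengths in m; the calibration is good to about 2 mm. A picture is of the moment at which its call begins: read the wrist's pose just before it. There is no depth.
- ticket.sign_off(): hands the job in; it is judged then, once.
The state is a dict: "clock": time; "qpos": joint angles; "qd": joint speeds; "effort": joint torques, N m; "position": TCP position; "ee_rot": TCP orientation; "contact_force": force on the tool from outside, world axes, zero at the start; "moment": the same for the moment, N m; "width": finger opening in m; "gripper_force": force on a finger pad.
Only numpy, scipy, OpenCV 4.12 (cv2) and the standard library are available. Lean on these libraries where they do the work, as an engineer would, in place of code of your own. Each camera call takes 0.05 s, during which the arm holds its last target. There are 200 camera calls.

### The job

Stand the two spare spice pots upright in the two empty pockets of the green spice box, leaving the pots already in it alone; then take the nested pair of lids together by the white inner lid, set it down (not dropped) fully home on the box with the blue outer lid still on it, and let go. Then take the wooden handle and lift the blue outer lid alone straight up, leaving the white inner lid seated and undisturbed on the box, and finish while still holding the outer lid level and still in the air over the box, about 10 cm above the inner lid. Do not disturb the brass jigger, sugar jar or candle.

Things in the scene. Friction and masses are not known exactly. Their poses are not given: they have to be found in the camera images.
- spice_box: Green open box, fixed, 64 (x) by 192 (y) mm; origin: centre of underside. Outer ledge 22 mm up carries the inner lid's bottom edge; a wall inside it, 51 by 177 mm outside, tapers in to 44 by 170 mm at 34 mm. 4 pockets in a row along y, 42 mm apart, 38 mm square at the top, floor 5 mm up, 3 mm dividers up to 29 mm. Two hold pots, two are empty (white pad on the floor); which varies
- pocket0 (a point): Centre of the floor of pocket 0, 5 mm above the counter, at y = -63 mm in the box's frame
- pocket1 (a point): Centre of the floor of pocket 1, 5 mm above the counter, at y = -21 mm in the box's frame
- pocket2 (a point): Centre of the floor of pocket 2, 5 mm above the counter, at y = 21 mm in the box's frame
- pocket3 (a point): Centre of the floor of pocket 3, 5 mm above the counter, at y = 63 mm in the box's frame
- pot_a: Spice pot already in a pocket of the box (leave alone): amber glass with brass cap, round, 32 mm diameter, 58 mm tall, foot tapered to 25 mm, 90 g. Origin: centre of its underside. Standing in a pocket its top is 63 mm above the counter
- pot_b: Like pot_a: the other pot already in the box
- pot_c: Spare spice pot, same shape and size as pot_a, standing upright on the counter at the robot's right
- pot_d: The other spare spice pot, same shape, standing upright on the counter at the robot's right
- inner_lid: White hollow cover open below, on the counter at the robot's left: 62 (x) by 188 (y) by 49 mm tall, 3 mm walls, plus a 7 mm high steel deck 44 by 170 mm on top; 0.3 kg. Origin: centre of its bottom edge. Grip its long sides (62 mm) from above at mid-length, below the outer lid. Same either way round. Home: concentric and parallel with the box, origin 22 mm above the box's, 2.5 mm play a side
- outer_lid: Blue cap nested loosely on the inner lid's deck, 56 (x) by 182 (y) by 10 mm, 6 mm deep skirt, 2 mm play, 0.14 kg; lifts straight off. Origin: centre of skirt's bottom edge, 50 mm above the inner lid's origin when nested. Wooden fin handle on top, 14 mm thick (x), 50 mm long (y), from 10 to 34 mm above this origin
- jigger: Brass double-cone measure, 44 mm wide at most, 72 mm tall, bystander. Origin: centre of underside
- sugar_jar: White ceramic sugar jar with brass cap, 76 mm wide, 95 mm tall, bystander. Origin: centre of underside
- candle: Candle in a black tumbler with a pale paper band, 67 mm wide, 64 mm tall, bystander. Origin: centre of underside
Not all that is in view belongs to the job. Several things look just like the inner_lid: the one meant starts farthest from the robot's base.

How it is judged:
On the way, in this order (a step that is already met when the one before it is completed fails the run):
1. all four pockets hold an upright pot (((horizontal distance between pot_a and pocket0 below 0.009 m and z of pot_a in the frame of pocket0 below 0.004 m and angle between pot_a's own z axis and vertical below 0.1 rad) or (horizontal distance between pot_b and pocket0 below 0.009 m and z of pot_b in the frame of pocket0 below 0.004 m and angle between pot_b's own z axis and vertical below 0.1 rad) or (horizontal distance between pot_c and pocket0 below 0.009 m and z of pot_c in the frame of pocket0 below 0.004 m and angle between pot_c's own z axis and vertical below 0.1 rad) or (horizontal distance between pot_d and pocket0 below 0.009 m and z of pot_d in the frame of pocket0 below 0.004 m and angle between pot_d's own z axis and vertical below 0.1 rad)) and ((horizontal distance between pot_a and pocket1 below 0.009 m and z of pot_a in the frame of pocket1 below 0.004 m and angle between pot_a's own z axis and vertical below 0.1 rad) or (horizontal distance between pot_b and pocket1 below 0.009 m and z of pot_b in the frame of pocket1 below 0.004 m and angle between pot_b's own z axis and vertical below 0.1 rad) or (horizontal distance between pot_c and pocket1 below 0.009 m and z of pot_c in the frame of pocket1 below 0.004 m and angle between pot_c's own z axis and vertical below 0.1 rad) or (horizontal distance between pot_d and pocket1 below 0.009 m and z of pot_d in the frame of pocket1 below 0.004 m and angle between pot_d's own z axis and vertical below 0.1 rad)) and ((horizontal distance between pot_a and pocket2 below 0.009 m and z of pot_a in the frame of pocket2 below 0.004 m and angle between pot_a's own z axis and vertical below 0.1 rad) or (horizontal distance between pot_b and pocket2 below 0.009 m and z of pot_b in the frame of pocket2 below 0.004 m and angle between pot_b's own z axis and vertical below 0.1 rad) or (horizontal distance between pot_c and pocket2 below 0.009 m and z of pot_c in the frame of pocket2 below 0.004 m and angle between pot_c's own z axis and vertical below 0.1 rad) or (horizontal distance between pot_d and pocket2 below 0.009 m and z of pot_d in the frame of pocket2 below 0.004 m and angle between pot_d's own z axis and vertical below 0.1 rad)) and ((horizontal distance between pot_a and pocket3 below 0.009 m and z of pot_a in the frame of pocket3 below 0.004 m and angle between pot_a's own z axis and vertical below 0.1 rad) or (horizontal distance between pot_b and pocket3 below 0.009 m and z of pot_b in the frame of pocket3 below 0.004 m and angle between pot_b's own z axis and vertical below 0.1 rad) or (horizontal distance between pot_c and pocket3 below 0.009 m and z of pot_c in the frame of pocket3 below 0.004 m and angle between pot_c's own z axis and vertical below 0.1 rad) or (horizontal distance between pot_d and pocket3 below 0.009 m and z of pot_d in the frame of pocket3 below 0.004 m and angle between pot_d's own z axis and vertical below 0.1 rad))), for 0.2 s.
2. both lids, still nested, seated home on the box and let go (all of step 1 and z of inner_lid in the frame of spice_box between 0.018 and 0.026 m and horizontal distance between inner_lid and spice_box below 0.006 m and angle between the x axis of inner_lid and the x axis of spice_box, either way round below 0.06 rad and angle between inner_lid's own z axis and vertical below 0.03 rad and z of outer_lid in the frame of inner_lid below 0.053 m and horizontal distance between outer_lid and inner_lid below 0.006 m and contact force between the fingers and inner_lid below 0.3 N and contact force between the fingers and outer_lid below 0.3 N), for 0.2 s.
At the end, for the whole second after the job is handed in: All pockets hold an upright pot (9 mm); the inner lid is home on the box (4 mm height, 6 mm sideways, 0.06 rad), untouched; the fingers alone hold the outer lid, level (0.2 rad), still, over the box (60 mm), raised at least 60 mm from its place on the inner lid (all of step 1 and z of inner_lid in the frame of spice_box between 0.018 and 0.026 m and horizontal distance between inner_lid and spice_box below 0.006 m and angle between the x axis of inner_lid and the x axis of spice_box, either way round below 0.06 rad and angle between inner_lid's own z axis and vertical below 0.03 rad and contact force between the fingers and inner_lid below 0.3 N and linear speed of inner_lid below 0.02 m/s and z of outer_lid in the frame of inner_lid above 0.11 m and horizontal distance between outer_lid and spice_box below 0.06 m and angle between outer_lid's own z axis and vertical below 0.2 rad and linear speed of outer_lid below 0.03 m/s and contact force between the fingers and outer_lid above 1 N and contact force between outer_lid and inner_lid below 0.1 N); the arm keeps its last pose, push and grip.
It fails at once if a bystander was moved more than 25 mm or tipped (distance of any of jigger, sugar_jar, candle from where it was at the start of the episode above 0.025 m or angle between any of jigger, sugar_jar, candle's own z axis and vertical above 0.4 rad).
It fails at once if a pot that was already in the box was taken out or moved (distance of any of pot_a, pot_b from where it was at the start of the episode above 0.015 m).
It fails at once if the outer lid came off the inner lid while the inner lid was not seated on the box, or the inner lid was disturbed as the outer lid was lifted (not (z of inner_lid in the frame of spice_box between 0.018 and 0.026 m and horizontal distance between inner_lid and spice_box below 0.006 m and angle between the x axis of inner_lid and the x axis of spice_box, either way round below 0.06 rad and angle between inner_lid's own z axis and vertical below 0.03 rad) and (z of outer_lid in the frame of inner_lid above 0.06 m or horizontal distance between outer_lid and inner_lid above 0.02 m)).
It fails at once if the lids were dropped (contact force between the fingers and inner_lid below 0.05 N and contact force between the fingers and outer_lid below 0.05 N and linear speed of inner_lid above 0.4 m/s).
It also fails if it takes over 72 s, if anything falls off the work surface, if the arm or the gripper's body presses on something with over 40 N, if the wrist force passes 120 N, or if a joint passes its speed limit or range.

## Working session

There is one attempt and no reset: what is moved stays moved. The work goes in short steps, Python scripts to look and compute and a shell command to move; the robot and the scene stay as the last step left them, time stands still between calls to the robot, and variables do not carry over. Pictures are saved under pics/ and viewed, at most 10 in all, crops included, and the job is handed in when it is done.

```bash
mkdir -p pics; python3 - <<'E'
from rig import readout, optics
import cv2, numpy as np
s=readout.get_state(); print({k:np.round(v,3) for k,v in s.items()})
for n in ("top","side"):
    d=optics.get_image(n); cv2.imwrite(f"pics/{n}0.png",d["img"][:,:,::-1]); np.savez(f"{n}0.npz",**d)
    print(n,np.round(d["camera_matrix"],1).tolist(),np.round(d["T"],3).tolist())
d=optics.get_image("wrist"); print(np.round(d["hand_eye"],4).tolist(),np.round(d["camera_matrix"],1).tolist())
E
```

```text
{'clock': np.float64(0.0), 'qpos': array([-1.35 ,  0.277,  1.506, -0.   ,  1.361, -0.121]), 'qd': array([-0.001, -0.002, -0.   , -0.002, -0.   , -0.   ]), 'effort': array([ 1.0000e-03, -4.1677e+01, -2.4581e+01,  0.0000e+00,  1.1000e-02,
       -0.0000e+00]), 'position': array([ 0.193, -0.541,  0.22 ]), 'ee_rot': array([-0.001,  0.985,  0.17 , -0.   ]), 'contact_force': array([-0.352,  0.023, -0.748]), 'moment': array([ 0.051, -0.004, -0.008]), 'gripper_force': np.float64(0.0), 'width': np.float64(0.085)}
top [[421.4, 0.0, 315.4], [0.0, 421.4, 202.5], [0.0, 0.0, 1.0]] [[-0.014, -0.987, 0.158, 0.379], [-1.0, 0.018, 0.025, -0.03], [-0.028, -0.157, -0.987, 1.0], [0.0, 0.0, 0.0, 1.0]]
side [[384.7, 0.0, 321.5], [0.0, 384.7, 196.0], [0.0, 0.0, 1.0]] [[-0.694, -0.548, 0.466, 0.108], [-0.72, 0.514, -0.467, 0.413], [0.017, -0.66, -0.751, 0.714], [0.0, 0.0, 0.0, 1.0]]
[[0.0007, -0.962, -0.2729, 0.0697], [1.0, 0.0006, 0.0003, 0.0009], [-0.0001, -0.2729, 0.962, -0.1539], [0.0, 0.0, 0.0, 1.0]] [[278.9, 0.0, 318.5], [0.0, 278.9, 204.4], [0.0, 0.0, 1.0]]
```

View pics/top0.png

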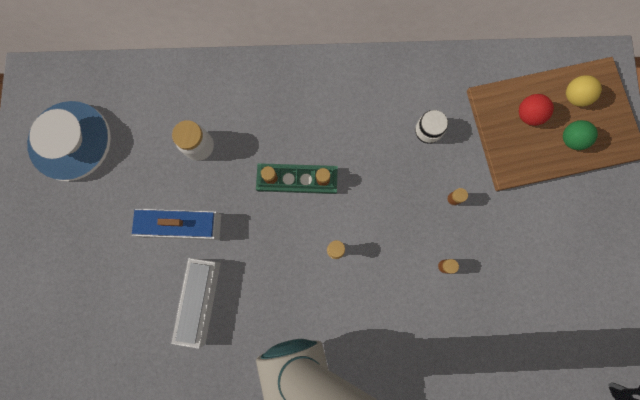

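View pics/side0.png

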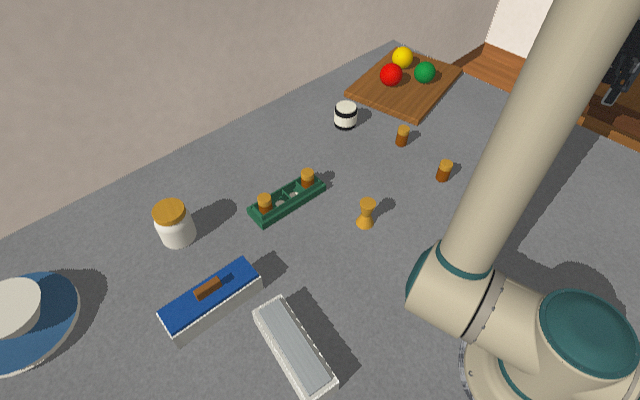

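The top view shows the green box at about (297,178), with pots in its end pockets (268,174) and (323,177) and empty pads at (289,179) and (306,180). The spare pots are at (459,197) and (450,267), and the nested blue and white lids at (173,223). The plain white lid at (195,303) is a decoy, and the jigger stands at (337,250). The side view agrees.

```bash
cat > h.py <<'E'
import numpy as np, cv2
from scipy.spatial.transform import Rotation as R
def cast(uv,K,T,z):
    d=T[:3,:3]@np.linalg.solve(K,[uv[0],uv[1],1]); return T[:3,3]+d*(z-T[2,3])/d[2]
def proj(p,K,T):
    q=K@(T[:3,:3].T@(np.asarray(p)-T[:3,3])); return q[:2]/q[2]
def toolT(s):
    M=np.eye(4); M[:3,:3]=R.from_quat(np.roll(s["ee_rot"],-1)).as_matrix(); M[:3,3]=s["position"]; return M
def mask(img,lo,hi):
    return cv2.inRange(cv2.cvtColor(img,cv2.COLOR_RGB2HSV),lo,hi)
def blobs(m,amin=30):
    return [c for c in cv2.findContours(m,cv2.RETR_EXTERNAL,cv2.CHAIN_APPROX_NONE)[0] if cv2.contourArea(c)>amin]
E
python3 - <<'E'
from h import *
for n in ("top","side"):
    d=np.load(f"{n}0.npz"); im,K,T=d["img"],d["camera_matrix"],d["T"]
    def rep(lab,m,z,a=30):
        for c in blobs(m,a):
            P=np.array([cast(p[0],K,T,z)[:2] for p in c],np.float32)
            (cx,cy),(w,h),an=cv2.minAreaRect(P)
            print(n,lab,np.round(c.mean((0,1))),"ctr",np.round([cx,cy],4),"size",np.round([w,h],4),round(an,1))
    hsv=cv2.cvtColor(im,cv2.COLOR_RGB2HSV)
    for px in ([(459,194),(459,202),(335,248),(187,134),(288,179),(150,220),(262,188)] if n=="top" else [(403,130),(403,141),(445,164),(200,300),(170,340),(264,200),(281,201)]): print(px,hsv[px[1],px[0]])
    rep("cap",mask(im,(14,100,120),(25,255,255)),.058)
    rep("green",mask(im,(60,80,30),(85,255,255)),.03,300)
    rep("blue",mask(im,(105,150,60),(120,255,255)),.060,300)
    rep("wood",mask(im,(5,100,60),(14,255,255)),.084)
E
```

```text
(459, 194) [ 19 128 160]
(459, 202) [ 16 138 100]
(335, 248) [ 18 126 168]
(187, 134) [ 19 125 159]
(288, 179) [ 16  26 128]
(150, 220) [108 153 127]
(262, 188) [73 91 90]
top cap [450. 266.] ctr [ 0.3835 -0.2983] size [0.035  0.0282] 89.2
top cap [336. 249.] ctr [ 0.4239 -0.0482] size [0.0355 0.0378] 25.5
top cap [459. 195.] ctr [ 0.5399 -0.3295] size [0.0296 0.0343] 43.1
top cap [508. 177.] ctr [ 0.5781 -0.4495] size [0.021  0.0873] 9.2
top cap [322. 175.] ctr [ 0.5934 -0.0224] size [0.0296 0.0304] 17.7
top cap [267. 173.] ctr [0.5999 0.1039] size [0.0299 0.0297] 18.0
top cap [545. 169.] ctr [ 0.5957 -0.5233] size [0.0121 0.0602] 10.4
top cap [524. 149.] ctr [ 0.6438 -0.4833] size [0.0166 0.1771] 9.6
top cap [186. 134.] ctr [0.6978 0.2953] size [0.0666 0.0644] 44.7
top cap [499. 117.] ctr [ 0.7218 -0.4296] size [0.0332 0.1054] 20.2
top cap [545.  86.] ctr [ 0.7939 -0.5463] size [0.0198 0.0637] 15.2
top cap [508.  89.] ctr [ 0.784  -0.4639] size [0.0664 0.1963] 14.5
top cap [579.  78.] ctr [ 0.7975 -0.6309] size [0.0983 0.1695] 11.4
top green [296. 178.] ctr [0.5926 0.0391] size [0.
[... 1067 characters left out ...]
842] 17.3
side cap [625. 141.] ctr [ 0.1059 -0.7194] size [0.0418 0.0838] 89.4
side cap [401. 135.] ctr [ 0.5251 -0.3023] size [0.0304 0.0887] 29.9
side cap [580. 120.] ctr [ 0.223  -0.7198] size [0.0134 0.0458] 9.1
side cap [454.  77.] ctr [ 0.6155 -0.5988] size [0.4106 0.4999] 11.3
side green [285. 200.] ctr [0.5836 0.0499] size [0.1961 0.0754] 86.9
side green [424.  72.] ctr [ 0.6966 -0.6465] size [0.0658 0.1316] 35.1
side blue [207. 295.] ctr [0.4851 0.3207] size [0.1805 0.058 ] 87.0
side wood [628. 121.] ctr [ 0.1376 -0.7754] size [0.0653 0.1799] 17.2
side wood [586. 114.] ctr [ 0.2171 -0.7267] size [0.0284 0.119 ] 6.4
side wood [487.  66.] ctr [ 0.5298 -0.7611] size [0.1998 0.244 ] 8.1
```

```bash
python3 -m handwheel '0,0,0,-0.125
0,0,0,-0.125
0,0,0,-0.125
0,0,0,-0.125
0,0,0,-0.125' 0.06 40 | tail -1
python3 -m handwheel '0,0,0,-0.125
0,0,0,-0.125
0,0,0,-0.125
0,0,0,-0.125
0,0,0,-0.052'| tail -1
python3 -m handwheel '0.0316,0.0223,0,0
0.0316,0.0223,0,0
0.0316,0.0223,0,0
0.0316,0.0223,0,0'
python3 -m handwheel '0.0316,0.0223,0,0
0.0316,0.0223,0,0
0.0316,0.0223,0,0
0.0316,0.0223,0,0
0,0,0,0'
cat > w.py <<'E'
from h import *
from rig import readout, optics
def wrist(name=None):
    s=readout.get_state(); d=optics.get_image("wrist"); T=toolT(s)@d["hand_eye"]
    if name: cv2.imwrite(f"pics/{name}.png",d["img"][:,:,::-1])
    return s,d["img"],d["camera_matrix"],T
def go(s,p):
    M=toolT(s); print("tcp",np.round(s["position"],4),"theta",round(np.arctan2(M[1,0],M[0,0]),4),"move(tool)",np.round(M[:3,:3].T@(np.asarray(p)-s["position"]),4))
E
python3 - <<'E'
from w import *
s,im,K,T=wrist("w1")
print(np.round(s["qpos"],2))
for p in [(.384,-.298,.058),(.535,-.325,.058)]: print(proj(p,K,T))
go(s,(.384,-.298,.054))
E
```

```text
gripper_force: 0.0
gripper_force: 0.0
clock: 1.32
position: [0.2889, -0.4187, 0.22]
ee_rot: [-0.0, 0.726, 0.688, 0.0]
contact_force: [1.1, 0.8, -0.3]
width: 0.06
gripper_force: 0.0
clock: 1.73
position: [0.3872, -0.2927, 0.2203]
ee_rot: [-0.001, 0.723, 0.691, 0.002]
contact_force: [-0.6, 0.4, 0.9]
width: 0.0599
gripper_force: 0.0
[-0.79  0.14  1.68  0.    1.32 -0.75]
[314.85382637 191.98902163]
[443.32773088 208.52675342]
tcp [ 0.3872 -0.2927  0.2203] theta 1.525 move(tool) [-0.0062 -0.0033  0.1663]
```

View pics/w1.png

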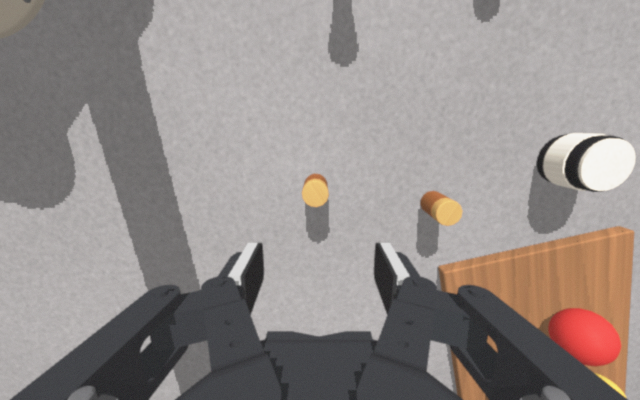

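The wrist view shows pot_c's cap at (315,190) and pot_d's at (445,211), both where predicted. I'll refine each from its cap disc.

```bash
cat > caps.py <<'E'
from w import *
def caps(im,K,T,z,lo=(12,100,170)):
    out=[]
    for c in blobs(mask(im,lo,(28,255,255)),80):
        P=np.array([cast(p[0],K,T,z)[:2] for p in c],np.float32)
        (x,y),r=cv2.minEnclosingCircle(P); el=cv2.minAreaRect(P)
        out.append((np.round(c.mean((0,1))).tolist(),np.round([x,y,r],4).tolist(),np.round(el[0]+el[1],4).tolist()))
    return out
E
python3 - <<'E'
from caps import *
im=cv2.imread("pics/w1.png")[:,:,::-1]
hsv=cv2.cvtColor(im,cv2.COLOR_RGB2HSV); print(hsv[193,315],hsv[181,315],hsv[188,325])
s,im,K,T=wrist()
for o in caps(im,K,T,.058): print(o)
go(s,(.384,-.298,.054))
E
```

```text
[ 20 125 233] [ 21 120 240] [ 20 124 234]
([471.0, 389.0], [0.5964, -0.6012, 0.0253], [0.5957, -0.6013, 0.0217, 0.0472])
([557.0, 293.0], [0.6815, -0.5176, 0.1868], [0.6814, -0.5174, 0.2345, 0.291])
([447.0, 205.0], [0.5358, -0.3226, 0.025], [0.5386, -0.3224, 0.03, 0.0474])
([317.0, 188.0], [0.3841, -0.2965, 0.0189], [0.3841, -0.2965, 0.0367, 0.0291])
tcp [ 0.3856 -0.2956  0.2203] theta 1.5246 move(tool) [-0.0027 -0.0015  0.1663]
```

```bash
python3 -m handwheel '-0.004,-0.0015,0.04,0
0,0,0.04,0
0,0,0.04,0
0,0,0.03,0
0,0,0.016,0'
python3 -m handwheel '0,0,0,0
0,0,0,0' 
python3 - <<'E'
from caps import *
s,im,K,T=wrist("w2")
for o in caps(im,K,T,.058): print(o)
go(s,(.384,-.2995,.054))
E
```

```text
clock: 2.25
position: [0.3793, -0.302, 0.0507]
ee_rot: [-0.003, 0.726, 0.688, -0.0]
contact_force: [-0.4, 0.3, 0.1]
width: 0.0599
gripper_force: 0.0
clock: 2.42
position: [0.3813, -0.3034, 0.0538]
ee_rot: [-0.001, 0.726, 0.688, -0.0]
contact_force: [-0.0, 0.1, -0.1]
width: 0.0602
gripper_force: 0.0
([609.0, 353.0], [0.5613, -0.3941, 0.036], [0.5618, -0.3965, 0.0533, 0.0562])
([566.0, 255.0], [0.5268, -0.3183, 0.0349], [0.5315, -0.3153, 0.0306, 0.0674])
([320.0, 229.0], [0.3828, -0.2941, 0.0217], [0.385, -0.2963, 0.0386, 0.032])
tcp [ 0.3813 -0.3034  0.0538] theta 1.517 move(tool) [ 0.004   0.0025 -0.0002]
```

View pics/w2.png

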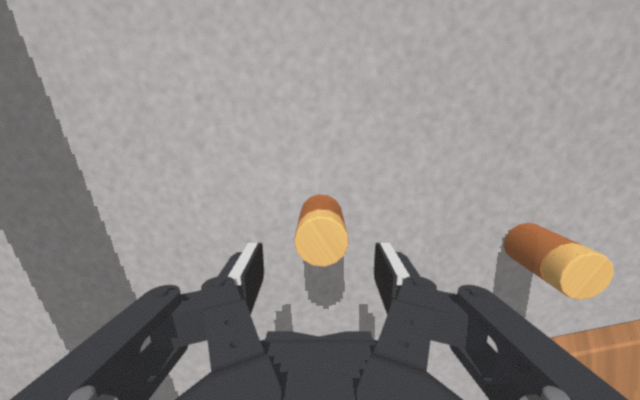

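The cap disc of pot_c is centred at about (321,239), between the fingers. Pot_d's cap is at (583,273).

```bash
python3 - <<'E'
from caps import *
s,im,K,T=wrist()
c=cast((321,239),K,T,.058); print(c,cast((583,273),K,T,.058), cast((321,266),K,T,.058),cast((321,212),K,T,.058))
go(s,(c[0],c[1],.054))
E
```

```text
[ 0.38487237 -0.29940384  0.058     ] [ 0.54194005 -0.32991811  0.058     ] [ 0.38399474 -0.31683396  0.058     ] [ 0.38570125 -0.28294202  0.058     ]
tcp [ 0.3823 -0.304   0.0549] theta 1.5173 move(tool) [0.0048 0.0024 0.0009]
```

```bash
python3 -m handwheel '0.0046,0.0022,0.001,0
0,0,0,0
0,0,0,0' >/dev/null
python3 -m handwheel '0,0,0,0
0,0,0,0
0,0,0,0
0,0,0,0' 0.02 40
python3 -m handwheel '0,0,0,0
0,0,0,0
0,0,-0.03,0
0,0,-0.03,0
0,0,-0.03,0'
python3 - <<'E'
from w import *
s=readout.get_state(); y=np.array([.052,.9987]); b=np.array([.5955,.0404])
go(s,(*(b-.021*y),.15)); print(s["width"],s["gripper_force"])
E
```

```text
clock: 3.1
position: [0.3848, -0.298, 0.0535]
ee_rot: [0.0, 0.725, 0.689, -0.0]
contact_force: [-0.7, 0.3, -0.2]
width: 0.0199
gripper_force: 0.0
clock: 3.52
position: [0.3843, -0.2976, 0.144]
ee_rot: [-0.001, 0.725, 0.688, -0.0]
contact_force: [0.3, -0.7, 0.7]
width: 0.0205
gripper_force: 0.0
tcp [ 0.3843 -0.2976  0.144 ] theta 1.5188 move(tool) [ 0.3275  0.1933 -0.0059]
0.020477500494287124 0.0
```

```bash
python3 - <<'E'
from caps import *
s,im,K,T=wrist("w3")
go(s,(.385,-.2994,.15)); print(proj((.385,-.2994,.058),K,T),s["width"])
E
```

```text
tcp [ 0.3843 -0.2976  0.144 ] theta 1.5188 move(tool) [-0.0018  0.0008 -0.006 ]
[318.47160007 206.8988509 ] 0.020477500494287124
```

View pics/w3.png

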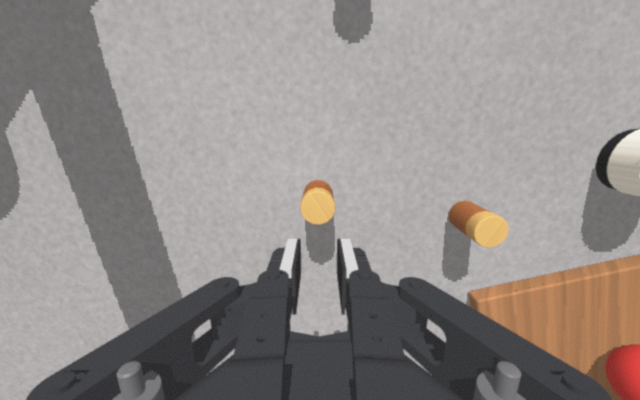

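The grasp missed and the pot hasn't moved, still at (318,206). The fingertips appear at row 240, which puts them about 38 mm farther back than stated. I'll check that in the side view.

```bash
python3 - <<'E'
from w import *
s=readout.get_state(); out=[]
for n in ("side","top"):
    d=optics.get_image(n); K,T=d["camera_matrix"],d["T"]; im=d["img"][:,:,::-1].copy()
    p=s["position"]
    u0=proj(p,K,T)
    for h,c in ((.022,(0,0,255)),(0,(0,255,0)),(-.016,(255,0,0))):
        u=proj(p-[0,0,h],K,T); print(n,h,u.round(1)); 
    x,y=int(u0[0])-50,int(u0[1])-60
    out.append(cv2.resize(im[max(y,0):max(y,0)+140,x:x+100],None,fx=4,fy=4,interpolation=0)); print(x,max(y,0))
cv2.imwrite("pics/st.png",np.hstack(out))
E
```

```text
side 0.022 [453.1 139.5]
side 0 [455.7 132.2]
side -0.016 [457.7 126.7]
405 72
top 0.022 [461.  263.2]
top 0 [464.5 263. ]
top -0.016 [467.1 262.9]
414 203
```

View pics/st.png

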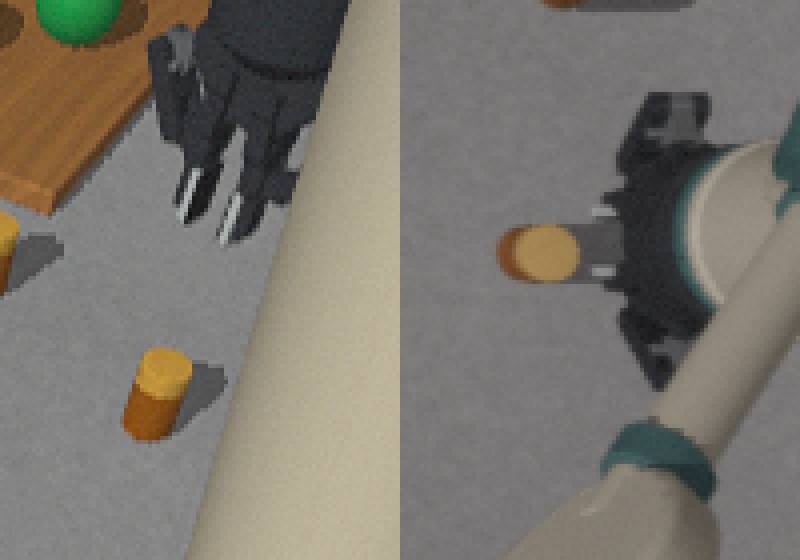

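The side view puts the fingertips at about (457,129), which is 12 to 16 mm *behind* the reported TCP instead of 22 mm ahead. The top view agrees. I'll use that measured offset and set the grasp lower, with TCP z at about 0.024.

```bash
python3 -m handwheel '-0.0018,0.0008,0,0
0,0,0.02,0
0,0,0.03,0
0,0,0.03,0' 0.06 40 >/dev/null
python3 -m handwheel '0,0,0.025,0
0,0,0.015,0
0,0,0,0
0,0,0,0'
python3 - <<'E'
from w import *
s,im,K,T=wrist("w4"); go(s,(.385,-.2994,.024)); print(proj((.385,-.2994,.058),K,T))
E
```

```text
clock: 4.33
position: [0.3842, -0.2987, 0.0217]
ee_rot: [-0.002, 0.725, 0.688, -0.0]
contact_force: [-0.1, -0.4, 0.3]
width: 0.0599
gripper_force: 0.0
tcp [ 0.3842 -0.2987  0.0217] theta 1.5187 move(tool) [-0.0007  0.0008 -0.0023]
[318.01921302 276.98291796]
```

View pics/w4.png

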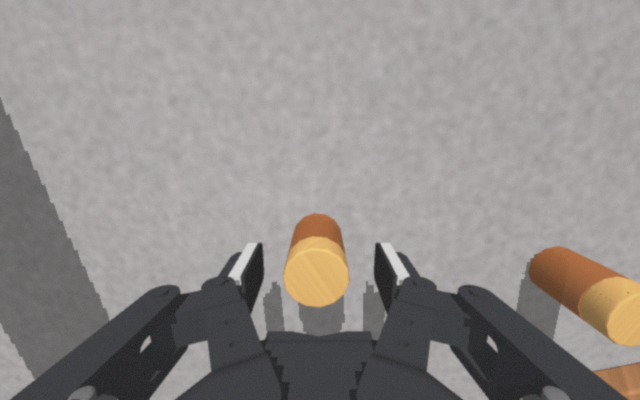

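Pot_c's cap at (317,272) now sits between the pads (columns 263 to 375, rows 243 to 300). Closing.

```bash
python3 -m handwheel '0,0,0,0
0,0,0,0
0,0,0,0
0,0,0,0' 0.02 40
python3 -m handwheel '0,0,-0.02,0
0,0,-0.03,0
0,0,-0.03,0
0,0,-0.03,0'
python3 - <<'E'
from w import *
s=readout.get_state(); y=np.array([.052,.9987]); b=np.array([.5955,.0404])
go(s,(*(b-.021*y),.131))
E
```

```text
clock: 4.72
position: [0.3859, -0.3005, 0.0245]
ee_rot: [0.001, 0.725, 0.689, -0.0]
contact_force: [-0.6, -0.2, 5.0]
width: 0.0308
gripper_force: 39.2
clock: 5.05
position: [0.3852, -0.2995, 0.1347]
ee_rot: [-0.0, 0.725, 0.688, 0.0]
contact_force: [0.3, -1.0, -1.5]
width: 0.0311
gripper_force: 39.8
tcp [ 0.3852 -0.2995  0.1347] theta 1.5188 move(tool) [0.3293 0.1923 0.0038]
```

```bash
python3 -m handwheel '0.033,0.0192,0,0
0.033,0.0192,0,0
0.033,0.0192,0,0
0.033,0.0192,0,0
0.033,0.0192,0,0'>/dev/null
python3 -m handwheel '0.033,0.0192,0,0
0.033,0.0192,0,0
0.033,0.0192,0,0
0.033,0.0192,0,0
0.033,0.0192,0,0'>/dev/null
python3 -m handwheel '0,0,0,0
0,0,0,0
0,0,0,0'
python3 - <<'E'
from caps import *
s,im,K,T=wrist("w5"); print(proj((.5955,.0404,.034),K,T))
for o in caps(im,K,T,.063): print(o)
for z,lo in ((.022,(55,60,20)),): 
  for c in blobs(mask(im,lo,(90,255,255)),300):
    P=np.array([cast(p[0],K,T,z)[:2] for p in c],np.float32); print("green",c.mean((0,1)),cv2.minAreaRect(P))
y=np.array([.052,.9987]); b=np.array([.5955,.0404]); go(s,(*(b-.021*y),.131))
E
```

```text
clock: 6.13
position: [0.5937, 0.0198, 0.1331]
ee_rot: [-0.0, 0.725, 0.689, -0.001]
contact_force: [-0.1, 0.2, -1.9]
width: 0.0306
gripper_force: 39.8
[318.45979736 179.23965341]
([149.0, 277.0], [0.4391, -0.0374, 0.0456], [0.4384, -0.0366, 0.0911, 0.0368])
([318.0, 251.0], [0.5923, -0.0242, 0.0433], [0.5883, -0.0283, 0.0612, 0.078])
([320.0, 103.0], [0.5998, 0.1038, 0.0157], [0.5999, 0.1039, 0.03, 0.0304])
green [319.66148532 158.74438687] ((0.5970873832702637, 0.05273275822401047), (0.1664181649684906, 0.06296965479850769), 86.88134765625)
tcp [0.5937 0.0198 0.1331] theta 1.5198 move(tool) [-0.0003  0.0007  0.0021]
```

View pics/w5.png

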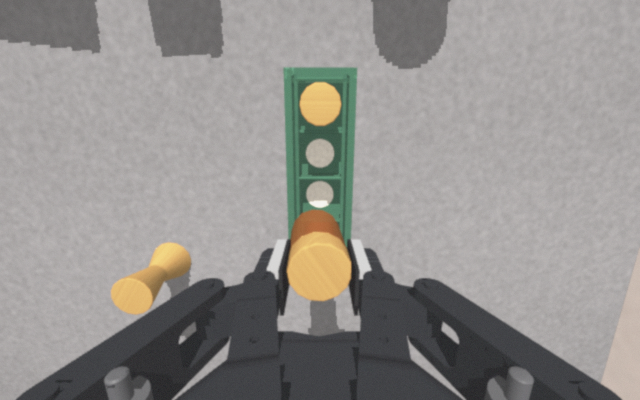

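The wrist view shows pot_3's cap at (320,103), empty pads at (320,153) and (320,194), and the held pot's cap at (319,265). The box centre refines to (0.5966, 0.0405). I'll lower pot_c into pocket 1.

```bash
python3 -m handwheel '-0.001,0.0018,0.02,0
0,0,0.03,0
0,0,0.02,0
0,0,0.01,0
0,0,0.01,0' >/dev/null
python3 -m handwheel '0,0,0.006,0
0,0,0.004,0
0,0,0.002,0
0,0,0.002,0
0,0,0,0'
```

```text
clock: 7.02
position: [0.5966, 0.0186, 0.0298]
ee_rot: [0.0, 0.725, 0.689, 0.0]
contact_force: [-0.3, -0.3, -0.3]
width: 0.0306
gripper_force: 39.9
```

```bash
python3 -m handwheel '0,0,0.001,0
0,0,0,0'
python3 -m handwheel '0,0,0,0
0,0,0,0
0,0,0,0' 0.06 40
python3 -m handwheel '0,0,-0.02,0
0,0,-0.03,0
0,0,-0.03,0
0,0,-0.02,0'
python3 - <<'E'
from caps import *
s,im,K,T=wrist("w6")
for o in caps(im,K,T,.063): print(o)
go(s,(.541,-.330,.024))
E
```

```text
clock: 7.18
position: [0.5967, 0.0186, 0.0296]
ee_rot: [0.001, 0.725, 0.689, 0.0]
contact_force: [-1.6, 0.6, 3.5]
width: 0.031
gripper_force: 40.3
clock: 7.43
position: [0.5963, 0.0186, 0.0286]
ee_rot: [0.0, 0.725, 0.689, 0.0]
contact_force: [0.3, 0.1, -0.6]
width: 0.0598
gripper_force: 0.0
clock: 7.77
position: [0.5972, 0.0186, 0.1309]
ee_rot: [0.001, 0.725, 0.689, 0.001]
contact_force: [0.2, 0.6, 0.4]
width: 0.0597
gripper_force: 0.0
([143.0, 275.0], [0.4401, -0.0381, 0.0462], [0.4373, -0.0344, 0.092, 0.0261])
([315.0, 252.0], [0.5931, -0.0194, 0.0183], [0.5933, -0.02, 0.0343, 0.0298])
([314.0, 204.0], [0.5953, 0.0232, 0.0209], [0.5942, 0.0222, 0.032, 0.0383])
([315.0, 102.0], [0.5997, 0.1037, 0.0157], [0.5997, 0.1039, 0.0303, 0.0307])
tcp [0.5972 0.0186 0.1309] theta 1.5189 move(tool) [-0.351  -0.0384  0.1069]
```

```bash
python3 -m handwheel '-0.039,-0.0043,0,0
-0.039,-0.0043,0,0
-0.039,-0.0043,0,0
-0.039,-0.0043,0,0
-0.039,-0.0043,0,0'>/dev/null
python3 -m handwheel '-0.039,-0.0043,0,0
-0.039,-0.0043,0,0
-0.039,-0.0043,0,0
-0.039,-0.0043,0.02,0
0,0,0.02,0'>/dev/null
python3 -m handwheel '0,0,0,0
0,0,0,0
0,0,0,0'|head -2
python3 - <<'E'
from caps import *
s,im,K,T=wrist("w7"); print(proj((.541,-.33,.058),K,T))
m=mask(im,(12,100,170),(28,255,255)); m[:, :200]=0; m[:,450:]=0
for c in blobs(m): 
    x,y,w,h=cv2.boundingRect(c); print(x,y,w,h)
    u=(x+w/2,y+h-w/2); p=cast(u,K,T,.058); print(u,p); go(s,(p[0],p[1],.024))
E
```

```text
clock: 8.9
position: [0.5399, -0.327, 0.0899]
[318.9543646  229.77851699]
428 342 22 46
(439.0, 377.0) [ 0.63508713 -0.46684713  0.058     ]
tcp [ 0.5399 -0.327   0.0899] theta 1.5195 move(tool) [-0.1348  0.1022  0.0659]
343 296 41 43
(363.5, 318.5) [ 0.57213819 -0.40582064  0.058     ]
tcp [ 0.5399 -0.327   0.0899] theta 1.5195 move(tool) [-0.0771  0.0362  0.0659]
436 281 12 10
(442.0, 285.0) [ 0.6314795  -0.37908533  0.058     ]
tcp [ 0.5399 -0.327   0.0899] theta 1.5195 move(tool) [-0.0474  0.0941  0.0659]
299 194 43 58
(320.5, 230.5) [ 0.54207079 -0.33060257  0.058     ]
tcp [ 0.5399 -0.327   0.0899] theta 1.5195 move(tool) [-0.0035  0.0023  0.0659]
```

Pot_d measures (0.542, -0.3306), which matches the earlier estimate. Descend, grasp and carry.

```bash
python3 -m handwheel '-0.0035,0.0023,0.02,0
0,0,0.03,0
0,0,0.0155,0
0,0,0,0
0,0,0,0'
python3 -m handwheel '0,0,0,0
0,0,0,0
0,0,0,0
0,0,0,0' 0.02 40
python3 -m handwheel '0,0,-0.02,0
0,0,-0.03,0
0,0,-0.03,0
0,0,-0.03,0'
python3 - <<'E'
from w import *
s=readout.get_state(); y=np.array([.0545,.9985]); b=np.array([.5966,.0405]); p=b+.021*y; print(p)
go(s,(*p,.131))
E
```

```text
clock: 9.37
position: [0.5423, -0.3304, 0.0246]
ee_rot: [0.0, 0.725, 0.689, 0.0]
contact_force: [-0.4, -0.3, 0.3]
width: 0.0601
gripper_force: 0.0
clock: 9.7
position: [0.5428, -0.3321, 0.0262]
ee_rot: [0.002, 0.725, 0.689, 0.0]
contact_force: [-0.6, 0.4, 7.2]
width: 0.0308
gripper_force: 39.3
clock: 10.03
position: [0.5414, -0.3313, 0.1353]
ee_rot: [-0.0, 0.725, 0.688, -0.0]
contact_force: [0.8, -0.8, -1.4]
width: 0.0305
gripper_force: 39.9
[0.5977445 0.0614685]
tcp [ 0.5414 -0.3313  0.1353] theta 1.5187 move(tool) [0.3951 0.0358 0.0044]
```

```bash
python3 -m handwheel '0.0395,0.0036,0,0
0.0395,0.0036,0,0
0.0395,0.0036,0,0
0.0395,0.0036,0,0
0.0395,0.0036,0,0'>/dev/null
python3 -m handwheel '0.0395,0.0036,0,0
0.0395,0.0036,0,0
0.0395,0.0036,0,0
0.0395,0.0036,0,0
0.0395,0.0036,0,0'>/dev/null
python3 -m handwheel '0,0,0,0
0,0,0,0
0,0,0,0'|head -2
python3 - <<'E'
from w import *
s=readout.get_state(); go(s,(.5975,.0615,.0305))
E
```

```text
clock: 11.12
position: [0.598, 0.0611, 0.1341]
tcp [0.598  0.0611 0.1341] theta 1.5199 move(tool) [ 0.0005 -0.0005  0.1036]
```

```bash
python3 -m handwheel '0,-0.0005,0.02,0
0,0,0.03,0
0,0,0.02,0
0,0,0.01,0
0,0,0.01,0' >/dev/null
python3 -m handwheel '0,0,0.006,0
0,0,0.004,0
0,0,0.002,0
0,0,0.002,0
0,0,0,0'
python3 -m handwheel '0,0,0.001,0
0,0,0,0'|head -4
```

```text
clock: 11.95
position: [0.5984, 0.0611, 0.0313]
ee_rot: [0.001, 0.725, 0.689, 0.001]
contact_force: [-1.8, -1.4, 1.7]
width: 0.0306
gripper_force: 40.2
clock: 12.12
position: [0.5984, 0.0611, 0.0312]
ee_rot: [0.001, 0.725, 0.689, 0.001]
contact_force: [-2.7, -0.3, 8.2]
```

```bash
python3 -m handwheel '0,0,0,0
0,0,0,0
0,0,0,0' 0.06 40 >/dev/null
python3 -m handwheel '0,0,-0.02,0
0,0,-0.03,0
0,0,-0.03,0
0,0,-0.03,0
0,0,0,0' |head -2
python3 - <<'E'
from caps import *
s,im,K,T=wrist()
def cc(im,K,T):
    for o in caps(im,K,T,.063): print(o)
cc(im,K,T); im1=im
d=optics.get_image("side"); u=[int(v) for v in proj((.5966,.0405,.05),d["camera_matrix"],d["T"])]
a=cv2.resize(d["img"][u[1]-40:u[1]+40,u[0]-60:u[0]+60],None,fx=5,fy=5,interpolation=0)
cv2.imwrite("pics/b.png",np.vstack([a,cv2.resize(im1[60:320,160:460],(600,190))])[:,:,::-1])
go(s,(.488,.319,.131))
E
```

```text
clock: 12.78
position: [0.6019, 0.0613, 0.1453]
([174.0, 282.0], [0.4618, -0.0105, 0.0167], [0.4636, -0.0056, 0.0195, 0.0322])
([312.0, 286.0], [0.5926, -0.0186, 0.0192], [0.5935, -0.0191, 0.0359, 0.0308])
([311.0, 222.0], [0.5956, 0.0444, 0.0417], [0.5963, 0.0444, 0.0828, 0.03])
([311.0, 157.0], [0.6001, 0.1044, 0.0161], [0.5998, 0.1045, 0.0308, 0.0303])
tcp [0.6019 0.0613 0.1453] theta 1.519 move(tool) [ 0.2515 -0.1273  0.0129]
```

View pics/b.png

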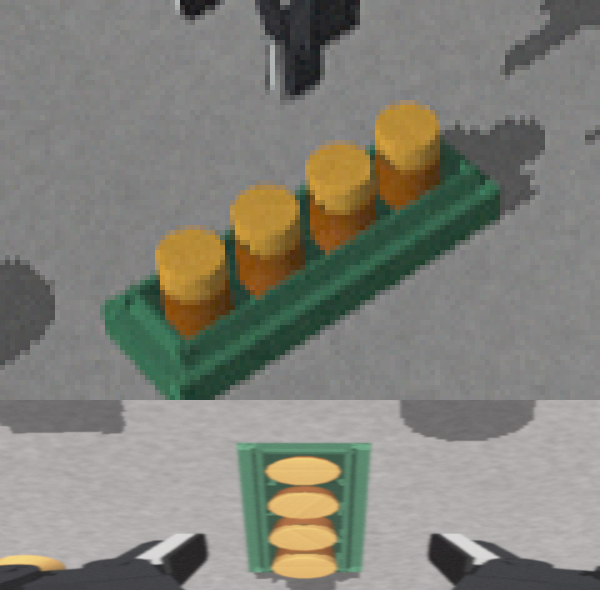

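All four pots stand upright in line in the box. Next, move toward the lid pair and measure it from close by.

```bash
python3 -m handwheel '0.032,-0.016,0,0
0.032,-0.016,0,0
0.032,-0.016,0,0
0.032,-0.016,0,0
0.032,-0.016,0,0' 0.085 60 >/dev/null
python3 -m handwheel '0.032,-0.016,0,0
0,0,0,0
0,0,0,0
0,0,0,0'|head -2
cat > lid.py <<'E'
from w import *
def lid(im,K,T,zb=.060,zf=.084):
    for lab,m,z,a in (("blue",mask(im,(102,120,40),(122,255,255)),zb,1500),("wood",mask(im,(3,80,50),(22,255,255)),zf,150),("white",mask(im,(0,0,200),(179,40,255)),.049+zb-.060,3000)):
        for c in blobs(m,a):
            P=np.array([cast(p[0],K,T,z)[:2] for p in c],np.float32)
            (cx,cy),(w,h),an=cv2.minAreaRect(P); print(lab,c.mean((0,1)).round(),"ctr",np.round([cx,cy],4),np.round([w,h],4),round(an,2))
E
python3 - <<'E'
from lid import *
s,im,K,T=wrist("w8"); print(np.round([proj((.488,.319,.06),K,T),proj((.493,.41,.06),K,T),proj((.483,.228,.06),K,T)]))
hsv=cv2.cvtColor(im,cv2.COLOR_RGB2HSV)
for p in [(.488+.012,.319+.07,.06),(.488,.319,.084),(.488-.0295,.319,.049)]:
    u=proj(p,K,T).astype(int); print(u,hsv[u[1],u[0]])
lid(im,K,T); go(s,(.488,.319,.131))
E
```

```text
clock: 13.63
position: [0.5111, 0.2575, 0.1376]
[[285. 136.]
 [282.   5.]
 [288. 240.]]
[293  37] [108 146 191]
[281 136] [ 13 127 186]
[251 137] [135   5 213]
blue [286. 118.] ctr [0.4885 0.3201] [0.1798 0.0537] 87.15
wood [399. 328.] ctr [0.5808 0.1469] [0.0218 0.032 ] 1.15
wood [555. 171.] ctr [0.6897 0.2815] [0.0686 0.0788] 87.12
wood [283. 134.] ctr [0.4894 0.3202] [0.0479 0.0143] 85.68
white [115. 197.] ctr [0.3218 0.2728] [0.0731 0.2002] 80.52
tcp [0.5111 0.2575 0.1376] theta 1.5198 move(tool) [ 0.0603 -0.0262  0.0065]
```

```bash
python3 -m handwheel '0.0306,-0.0127,0,0
0.0306,-0.0127,0,0
0,0,0,0
0,0,0,0
0,0,0,0'|head -2
python3 - <<'E'
from lid import *
s,im,K,T=wrist("w9"); lid(im,K,T); go(s,(.4888,.320,.008))
for p in [(.488-.0295,.319+.03,.049),(.488+.0305,.319+.03,.049)]: print(proj(p,K,T))
u0=proj((.4888-.04,.33,.049),K,T); u1=proj((.4888+.04,.33,.049),K,T)
r=int(u0[1]); g=cv2.cvtColor(im,cv2.COLOR_RGB2HSV)[r]; print(r,int(u0[0]),g[int(u0[0]):int(u1[0]),:].tolist()[::2])
E
```

```text
clock: 14.1
position: [0.4901, 0.319, 0.1385]
blue [316. 193.] ctr [0.4887 0.3204] [0.1796 0.054 ] 87.02
wood [566. 246.] ctr [0.6906 0.282 ] [0.0689 0.0816] 51.45
wood [316. 211.] ctr [0.4893 0.3226] [0.0517 0.0126] 86.42
white [136. 250.] ctr [0.3183 0.2796] [0.0818 0.2009] 81.94
tcp [0.4901 0.319  0.1385] theta 1.5179 move(tool) [ 0.0011 -0.0013  0.1305]
[279.78564733 172.70760761]
[348.08151653 169.16110446]
194 270 [[174, 7, 174], [8, 6, 171], [0, 3, 171], [0, 4, 172], [12, 8, 169], [10, 8, 183], [10, 3, 245], [111, 72, 190], [108, 143, 180], [108, 149, 178], [108, 146, 180], [109, 148, 176], [109, 142, 181], [109, 145, 180], [108, 145, 181], [108, 145, 181], [109, 147, 181], [108, 147, 180], [112, 102, 162], [13, 123, 159], [12, 128, 177], [13, 128, 181], [13, 130, 178], [13, 128, 182], [13, 127, 179], [13, 128, 180], [12, 125, 177], [174, 50, 132], [108, 148, 178], [108, 150, 177], [109, 146, 178], [109, 148, 178], [109, 150, 177], [109, 145, 179], [108, 143, 176], [108, 147, 177], [108, 150, 175], [108, 146, 177], [109, 148, 179], [113, 32, 201], [15, 9, 236], [10, 9, 172], [20, 4, 172], [6, 8, 170], [6, 8, 163]]
```

```bash
python3 -m handwheel '0.001,-0.0013,0.03,-0.002
0,0,0.03,0
0,0,0.03,0
0,0,0.02,0
0,0,0.01,0'|sed -n '1,4p'
python3 -m handwheel '0,0,0.007,0
0,0,0.0035,0
0,0,0,0
0,0,0,0'
python3 -m handwheel '0,0,0,0
0,0,0,0
0,0,0,0
0,0,0,0' 0.05 60
```

```text
clock: 14.57
position: [0.4871, 0.3189, 0.016]
ee_rot: [-0.001, 0.725, 0.688, -0.003]
contact_force: [-0.6, 0.2, -1.0]
clock: 14.9
position: [0.4894, 0.3216, 0.0095]
ee_rot: [0.0, 0.725, 0.689, 0.001]
contact_force: [-0.4, 0.5, 0.1]
width: 0.0849
gripper_force: 0.0
clock: 15.23
position: [0.489, 0.3219, 0.0099]
ee_rot: [0.0, 0.725, 0.689, 0.001]
contact_force: [-0.2, -0.2, 6.5]
width: 0.0606
gripper_force: 67.7
```

```bash
python3 -m handwheel '0,0,-0.005,0
0,0,-0.01,0
0,0,-0.02,0
0,0,-0.025,0
0,0,-0.025,0'|sed -n '2,6p'
python3 -m handwheel '0,0,-0.02,0
0,0,-0.01,0
0,0,0,0
0,0,0,0'
python3 - <<'E'
from lid import *
s,im,K,T=wrist(); dz=s["position"][2]-.0099; lid(im,K,T,.06+dz,.084+dz); print(dz); go(s,(.5966,.0418,.125))
E
```

```text
position: [0.4873, 0.321, 0.0939]
ee_rot: [-0.0, 0.725, 0.689, -0.001]
contact_force: [0.9, -0.2, -3.5]
width: 0.0609
gripper_force: 66.5
clock: 15.98
position: [0.4879, 0.3213, 0.1233]
ee_rot: [0.0, 0.725, 0.689, -0.0]
contact_force: [0.5, -0.4, -4.1]
width: 0.0608
gripper_force: 66.6
blue [319. 206.] ctr [0.4905 0.3537] [0.1124 0.0561] 87.17
wood [319. 291.] ctr [0.4898 0.337 ] [0.0339 0.0131] 87.07
wood [586. 258.] ctr [0.5742 0.345 ] [0.0285 0.0344] 56.86
white [121. 255.] ctr [0.405  0.3362] [0.0413 0.1031] 84.76
white [534. 215.] ctr [0.5844 0.3492] [0.036 0.041] 42.66
0.1134135665542342
tcp [0.4879 0.3213 0.1233] theta 1.5208 move(tool) [-0.2737  0.1225 -0.0016]
```

```bash
python3 -m handwheel '-0.0137,0.0061,0,0
-0.026,0.0117,0,0
-0.03,0.0134,0,0
-0.03,0.0134,0,0
-0.03,0.0134,0,0'|sed -n '2,6p'
python3 -m handwheel '-0.03,0.0134,0,0
-0.03,0.0134,0,0
-0.03,0.0134,0,0
-0.028,0.0125,0,0
-0.016,0.0072,0,0'>/dev/null
python3 -m handwheel '-0.01,0.005,0,0
0,0,0,0
0,0,0,0
0,0,0,0'
python3 - <<'E'
from lid import *
s,im,K,T=wrist("w10"); dz=s["position"][2]-.0099; lid(im,K,T,.06+dz,.084+dz); go(s,(.5966,.042,.125))
for c in blobs(mask(im,(60,80,20),(90,255,255)),200):
    P=np.array([cast(p[0],K,T,.022)[:2] for p in c],np.float32); print("green",c.mean((0,1)),cv2.minAreaRect(P))
E
```

```text
position: [0.5386, 0.1876, 0.1213]
ee_rot: [-0.001, 0.724, 0.69, -0.002]
contact_force: [1.0, -0.4, -3.3]
width: 0.061
gripper_force: 66.4
clock: 17.2
position: [0.5963, 0.0433, 0.1226]
ee_rot: [-0.001, 0.724, 0.689, -0.0]
contact_force: [-0.1, 0.9, -4.1]
width: 0.0603
gripper_force: 66.4
blue [317. 205.] ctr [0.5982 0.0763] [0.1137 0.0557] 87.18
wood [165. 281.] ctr [0.5492 0.066 ] [0.0097 0.0134] 81.48
wood [317. 289.] ctr [0.5977 0.0593] [0.0345 0.0131] 87.16
tcp [0.5963 0.0433 0.1226] theta 1.5215 move(tool) [-0.0013  0.0004 -0.0024]
```

```bash
python3 -m handwheel '-0.0013,0.0003,0.01,0.003
0,0,0.02,0
0,0,0.02,0
0,0,0.015,0
0,0,0.01,0'|sed -n '2,4p'
python3 -m handwheel '0,0,0.005,0
0,0,0.003,0
0,0,0.002,0
0,0,0,0
0,0,0,0'
```

```text
position: [0.5958, 0.0417, 0.0462]
ee_rot: [-0.001, 0.725, 0.689, -0.001]
contact_force: [-0.4, 0.0, -4.0]
clock: 18.08
position: [0.5983, 0.0406, 0.0392]
ee_rot: [0.001, 0.726, 0.688, 0.001]
contact_force: [-0.4, 0.7, -3.1]
width: 0.0608
gripper_force: 66.3
```

```bash
python3 -m handwheel '0,0,0.002,0
0,0,0.002,0
0,0,0.001,0
0,0,0,0'
python3 -m handwheel '0,0,0.0015,0
0,0,0,0'
```

```text
clock: 18.42
position: [0.5974, 0.0406, 0.0333]
ee_rot: [-0.0, 0.726, 0.688, -0.0]
contact_force: [0.1, 0.1, -3.3]
width: 0.061
gripper_force: 66.3
clock: 18.58
position: [0.5978, 0.0405, 0.032]
ee_rot: [0.0, 0.726, 0.688, 0.0]
contact_force: [0.5, -0.7, -3.8]
width: 0.061
gripper_force: 66.5
```

```bash
python3 -m handwheel '0,0,0.001,0
0,0,0,0
0,0,0,0'|sed -n '2,4p'
python3 -m handwheel '0,0,0.001,0
0,0,0,0
0,0,0,0'|sed -n '2,4p'
```

```text
position: [0.5978, 0.0405, 0.0319]
ee_rot: [0.0, 0.726, 0.688, 0.0]
contact_force: [-2.3, -0.1, 4.6]
position: [0.5979, 0.0406, 0.0319]
ee_rot: [0.001, 0.726, 0.688, 0.0]
contact_force: [-3.4, -0.7, 11.0]
```

Full weight is carried at TCP z = 0.0319, exactly the predicted home height. Release and check.

```bash
python3 -m handwheel '0,0,-0.001,0
0,0,0,0
0,0,0,0
0,0,0,0
0,0,0,0' 0.085 60
python3 -m handwheel '0,0,-0.01,0
0,0,-0.02,0
0,0,-0.03,0
0,0,-0.03,0
0,0,-0.03,0'|sed -n '2p'
python3 -m handwheel '0,0,0,0
0,0,0,0
0,0,0,0'|head -4
python3 - <<'E'
from lid import *
s,im,K,T=wrist(); lid(im,K,T,.082,.106); go(s,(.5969,.0405,.076))
for n in ("side","top"):
    d=optics.get_image(n); K,T=d["camera_matrix"],d["T"]; u=[int(v) for v in proj((.5966,.0405,.05),K,T)]
    a=cv2.resize(d["img"][u[1]-40:u[1]+40,u[0]-60:u[0]+60],None,fx=5,fy=5,interpolation=0) if n=="side" else cv2.resize(d["img"][u[1]-15:u[1]+25,u[0]-60:u[0]+60],None,fx=5,fy=5,interpolation=0)
    if n=="side": A=a
    print(n); lid(d["img"],K,T,.082,.106)
cv2.imwrite("pics/c.png",np.vstack([A,a])[:,:,::-1])
E
```

```text
clock: 19.5
position: [0.5977, 0.0406, 0.0307]
ee_rot: [-0.0, 0.726, 0.688, -0.0]
contact_force: [-0.3, 0.1, -0.4]
width: 0.0852
gripper_force: 0.0
position: [0.5974, 0.0406, 0.1527]
clock: 20.17
position: [0.5972, 0.0406, 0.151]
ee_rot: [-0.0, 0.726, 0.688, -0.0]
contact_force: [-0.9, 0.3, -0.3]
blue [319. 198.] ctr [0.5982 0.0398] [0.1793 0.0539] 86.97
wood [161. 281.] ctr [ 0.4683 -0.0065] [0.0703 0.0234] 39.65
wood [319. 216.] ctr [0.5987 0.0423] [0.0515 0.0123] 86.58
tcp [0.5972 0.0406 0.151 ] theta 1.5178 move(tool) [-0.0001 -0.0003  0.075 ]
side
blue [ 40. 336.] ctr [0.5933 0.5682] [0.1242 0.0661] 83.92
wood [366. 213.] ctr [ 0.3921 -0.0005] [0.0347 0.0868] 35.97
wood [168. 211.] ctr [0.6682 0.2874] [0.0637 0.0762] 80.38
wood [285. 174.] ctr [0.5881 0.0474] [0.0574 0.0295] 86.35
wood [399.  81.] ctr [ 0.6389 -0.4473] [0.2329 0.3362] 11.47
wood [619.  96.] ctr [ 0.2215 -0.912 ] [0.1201 0.6551] 17.19
top
wood [336. 249.] ctr [ 0.4206 -0.048 ] [0.0356 0.0373] 43.92
wood [187. 135.] ctr [0.6794 0.2775] [0.068  0.0629] 46.04
wood [554. 123.] ctr [ 0.6889 -0.5315] [0.2381 0.3356] 11.45
```

View pics/c.png

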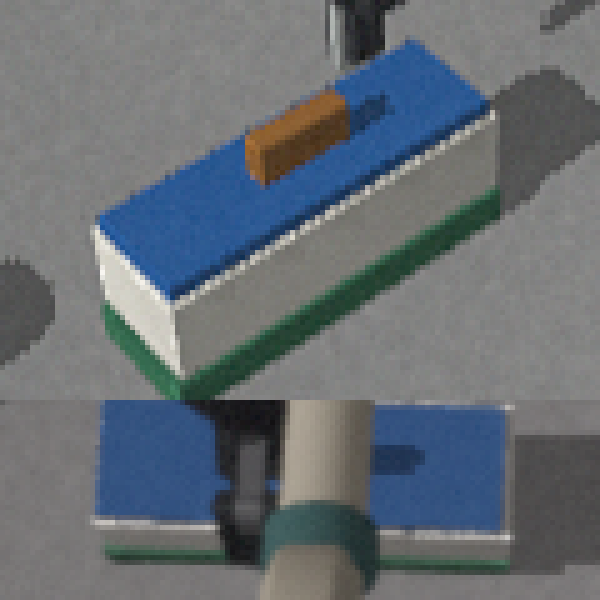

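The side view shows the lids seated square and flush on the green box, with the blue lid still nested and the handle in line. Now grip the fin.

```bash
python3 -m handwheel '0,0.001,0.02,0
0,0,0.03,0
0,0,0.015,0
0,0,0.01,0
0,0,0,0' 0.05 40 |sed -n '2,4p'
python3 -m handwheel '0,0,0,0
0,0,0,0'|sed -n '2,5p'
python3 -m handwheel '0,0,0,0
0,0,0,0
0,0,0,0
0,0,0,0
0,0,0,0' 0.004 40
```

```text
position: [0.5963, 0.0406, 0.0727]
ee_rot: [-0.002, 0.726, 0.688, -0.002]
contact_force: [-0.4, 0.0, -0.3]
position: [0.5995, 0.0405, 0.0767]
ee_rot: [0.001, 0.726, 0.688, 0.001]
contact_force: [0.7, 0.1, -0.3]
width: 0.0498
clock: 21.32
position: [0.5992, 0.0405, 0.077]
ee_rot: [0.001, 0.726, 0.688, 0.001]
contact_force: [-0.3, 0.3, 4.5]
width: 0.013
gripper_force: 40.3
```

```bash
python3 -m handwheel '0,0,-0.003,0
0,0,-0.004,0
0,0,-0.005,0
0,0,-0.008,0
0,0,-0.01,0' |sed -n '2,6p'
python3 -m handwheel '0,0,-0.015,0
0,0,-0.02,0
0,0,-0.02,0
0,0,-0.012,0
0,0,-0.005,0' >/dev/null
python3 -m handwheel '0,0,0,0
0,0,0,0
0,0,0,0
0,0,0,0
0,0,0,0'
python3 - <<'E'
from lid import *
s,im,K,T=wrist("w12"); d0=s["position"][2]-.077; print(d0); lid(im,K,T,.082+d0,.106+d0)
d=optics.get_image("side"); lid(d["img"],d["camera_matrix"],d["T"],.082+d0,.106+d0)
K,T=d["camera_matrix"],d["T"]
m=mask(d["img"],(0,0,95),(179,45,255)); g=mask(d["img"],(60,80,20),(90,255,255))
u=[int(v) for v in proj((.5966,.0405,.05),K,T)]; cv2.imwrite("pics/d.png",cv2.resize(d["img"][u[1]-100:u[1]+50,u[0]-80:u[0]+80,::-1],None,fx=4,fy=4))
c=max(blobs(g,200),key=cv2.contourArea) ; print("green now",cv2.boundingRect(c))
d2=np.load("side0.npz")
# inner lid corners expected (top rim z .071, home) and local colours
b=np.array([.5966,.0405]);Y=np.array([.0525,.9986]);X=np.array([.9986,-.0525]); hsv=cv2.cvtColor(d["img"],cv2.COLOR_RGB2HSV)
for sx,sy,zz in ((-29,-90,.071),(-29,90,.071),(31,60,.045),(-31,80,.045),(-31,-80,.045),(0,94,.045),(0,80,.078),(0,-80,.078)):
    q=proj((*(b+sx/1e3*X+sy/1e3*Y),zz),K,T); print(sx,sy,q.round(1),hsv[int(q[1]),int(q[0])])
E
```

```text
position: [0.5981, 0.0406, 0.1061]
ee_rot: [-0.001, 0.726, 0.688, -0.001]
contact_force: [0.1, -0.5, -2.1]
width: 0.0132
gripper_force: 39.4
clock: 22.57
position: [0.5981, 0.0406, 0.1769]
ee_rot: [-0.001, 0.726, 0.688, -0.001]
contact_force: [0.2, 0.5, -1.8]
width: 0.013
gripper_force: 39.5
0.09991486094468487
blue [318. 176.] ctr [0.6011 0.0783] [0.1042 0.0551] 87.04
wood [174. 274.] ctr [0.5259 0.0406] [0.041 0.017] 41.67
wood [319. 260.] ctr [0.5992 0.0436] [0.0545 0.0139] 87.09
white [620. 241.] ctr [0.7771 0.0106] [0.0472 0.237 ] 14.38
blue [ 36. 340.] ctr [0.5116 0.5472] [0.0926 0.0521] 74.67
wood [366. 213.] ctr [0.3455 0.0674] [0.029  0.0725] 36.23
wood [168. 211.] ctr [0.5761 0.308 ] [0.0532 0.0637] 80.38
wood [401.  80.] ctr [ 0.5558 -0.3266] [0.1947 0.3229] 11.49
wood [625.  95.] ctr [ 0.1897 -0.6985] [0.0729 0.5475] 17.19
green now (555, 289, 85, 88)
-29 -90 [323.5 170.1] [ 18  18 174]
-29 90 [260.8 207.9] [ 25  15 198]
31 60 [257.7 193.4] [ 98   6 166]
-31 80 [266.2 213.6] [ 35  12 126]
-31 -80 [320.7 180.1] [ 35  13 119]
0 94 [253.1 208.6] [ 30  13 208]
0 80 [256.6 195.8] [ 90   5 163]
0 -80 [312.4 163.3] [ 40   8 100]
```

The measured weight matches the outer lid alone, it is raised 100 mm, and the white rim still shows at its home pixels. Handing in.

```bash
python3 -c "
from rig import ticket; print(ticket.sign_off())"
```

```text
the job is handed in; nothing more can be done
None
```

I finished the whole task and handed it in at about 23 s. All four pockets hold upright pots, the white inner lid is seated on the box, and the blue lid is held still about 10 cm above it; the sign-off gave no verdict.

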